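# Pop open the touch-latch spice cupboard

## Task

The red canister stands in the way of the green cupboard door: slide it along the ledge with your fingers, without lifting or tipping it, until it is clear of the door's swing. Then press the brass push plate at the top of the door until the catch lets go, and withdraw so that the spring swings the door ajar by itself; leave it standing ajar and touch nothing. The canister must not knock against the cupboard or its door, and everything else stays where it is.

Things in the scene. Friction and masses are not known exactly. Their poses are not given: they have to be found in the camera images.
- cupboard: Fixed wooden spice cupboard, 140 deep (own x) x 240 wide (own y) x 160 mm high, one pale green door on its front (own -x side). Origin: centre of its underside at ledge height; own +y is left seen from the robot. Closed door: 16 mm thick, outer face at x = -93, spanning y = -116 to 118, z = 6 to 154 mm; hinged at the left (+y) end, free edge at the right (-y).
- door (a joint): Door angle, rad: 0 shut and latched, positive open, no handle. Touch latch: pushed in past -0.02 (4 mm at the plate; takes 4 to 5 N there) the catch drops; hold 0.2 s, and as the finger withdraws the spring swings the door out in about 1 s to rest ajar at 0.5. Hard stop inwards at -0.03 (6 mm at the plate).
- door_press (a point): Centre of the brass push plate's face, where to press: the plate, 24 mm wide and 45 mm tall, is on the door's outer face near its free upper corner and wraps over the door's top edge, where it shows from above. This point is 29 mm from the free edge, 28 mm below the cupboard's top, 132 mm above the ledge, 205 mm from the hinge axis. Axes as the cupboard's while shut: press along +x.
- hinge (a point): Foot of the door's vertical hinge axis, at (-77, 118, 0) mm in the cupboard's frame. Its x axis is square to the door standing ajar (the cupboard's x turned 0.5 rad clockwise from above); the ajar door's outer face is the plane x = -16 mm here. The door's farthest corner sweeps a radius of 235 mm about this point.
- canister: Red plastic canister with its red screw lid shut tight, a cylinder 84 mm in diameter and 100 mm tall, about 0.45 kg, standing on the ledge 30 to 55 mm in front of the door's outer half, in the way of its swing. Origin: centre of its underside. Pushed low on its side it slides upright.
- tray: Round polished steel tray, 264 mm across, rim 16 mm high, carrying the four tumblers. Origin: centre of its underside. Leave it alone.
- saucepan: Aluminium saucepan, 160 mm across, 70 mm tall, black handle reaching 200 mm out along its own -y. Origin: centre of its underside. Leave it alone.
- strainer: Small steel tea strainer lying bowl down, 88 mm across, 30 mm tall, wire handle reaching 140 mm out along its own -y. Origin: centre of its underside. Leave it alone.
- spoon: Small wooden spoon, 170 mm long, lying flat along its own x axis. Leave it alone.
- tumbler0: Ribbed glass tumbler standing mouth down on the tray, 68 mm across below, 56 mm above, 95 mm tall. Origin: centre of its lower end. Leave it alone.
- tumbler1: Ribbed glass tumbler standing mouth down on the tray, 68 mm across below, 56 mm above, 95 mm tall. Origin: centre of its lower end. Leave it alone.
- tumbler2: Ribbed glass tumbler standing mouth down on the tray, 68 mm across below, 56 mm above, 95 mm tall. Origin: centre of its lower end. Leave it alone.
- tumbler3: Ribbed glass tumbler standing mouth down on the tray, 68 mm across below, 56 mm above, 95 mm tall. Origin: centre of its lower end. Leave it alone.

How it is judged (in metres and radians):
On the way, in this order (a step that is already met when the one before it is completed fails the run):
1. the canister has been slid clear of the door's swing while the door is still shut ((horizontal distance between canister and hinge above 0.28 m or x of canister in the frame of hinge below -0.061 m) and value of joint door below 0.03 rad), for 0.2 s.
2. the door has been pressed in past its catch (value of joint door below -0.017 rad), for 0.02 s.
3. the door has sprung ajar (value of joint door above 0.4 rad), for 0.2 s.
At the end, for the whole second after the job is handed in: The door stands still, ajar between 0.4 and 0.6 rad; the canister stands upright and at rest on the ledge, clear of the door's swing (its axis more than 280 mm from the hinge axis, or more than 45 mm outside the ajar door's outer face) (value of joint door between 0.4 and 0.6 rad and velocity of joint door between -0.05 and 0.05 rad/s and (horizontal distance between canister and hinge above 0.28 m or x of canister in the frame of hinge below -0.061 m) and height (world z) of canister between -0.005 and 0.008 m and angle between canister's own z axis and vertical below 0.1 rad and linear speed of canister below 0.02 m/s); the robot touches nothing.
It fails at once if the canister is lifted more than 15 mm (height (world z) of canister above 0.015 m).
It fails at once if the canister is tipped by more than 0.35 rad (angle between canister's own z axis and vertical above 0.35 rad).
It fails at once if the canister knocks against the cupboard or its door (over 0.5 N) (contact force between cupboard and canister above 0.5 N).
It fails at once if the tray, a tumbler, the saucepan, the strainer or the spoon is moved by more than 30 mm (distance of any of tray, saucepan, strainer, spoon, tumbler0, tumbler1, tumbler2, tumbler3 from where it was at the start of the episode above 0.03 m).
It also fails if it takes over 58 s, if anything falls off the work surface, if the arm or the gripper's body presses on something with over 40 N, if the wrist force passes 120 N, or if a joint passes its speed limit or range.

## Robot

A 6-joint arm with a two-finger parallel gripper is mounted at the origin on the work surface. World frame = base frame: x ahead of the robot, y to its left, z up, the work surface at z = 0. Lengths are in m, angles in degrees, forces in N, time in s.
With the tool pointing down it reaches from about 0.225 to 0.875 m from the base axis. Payload 3.4 kg.
Tool frame: the origin (TCP) lies at the very end of the fingers, on their centre line; the grasp point (between the pads) lies behind it (grip_depth is the y of the grasp point in the tool frame, in m); y points along the fingers, x is the direction in which the jaws open and shut, and the axes are right-handed (so a half turn about y gives the same grasp; the last joint's range is limited). The gripper opens to 85 mm and grips with 20 to 120 N. Pads are 22 mm wide; open, the fingers measure 114 mm over their backs; the gripper's body (76 mm by 85 mm) begins 54 mm behind the grasp point. The pads swing forward as they close: fully open they stand 13 mm farther back than shut.
Start: joints at [-71.562, 15.808, 86.224, -0, 77.962, -6.933], TCP at [0.246, -0.52, 0.231] pointing down, gripper open.
Joint ranges: [-165.64, 165.64], [-43.16, 119.46], [12.63, 154.43], [-67.54, 247.53], [6.08, 155.33], [-154.97, 154.97]. Speed limits (degrees/s): [147.25, 147.25, 180, 180, 180, 180].

## Interface

Orientations are given as [roll, pitch, yaw] about the fixed x, y, z axes, in that order (R = Rz(yaw) Ry(pitch) Rx(roll)).
In Python, from rig import * gives the robot as it stands.
- The arm moves only by the shell command python3 -m inch 'ROWS' [FORCE]. ROWS is JSON, a list of rows, each a list of 3 entries, a list of its own where there are three numbers: the shift along the tool's x, y, z in mm, then the turn about the tool's y in rad, then the finger opening in mm, from 0 to 85.4. In form: [[[x, y, z], turn, claw], ...]. A call has 1 to 8 rows; each row shifts and turns the commanded pose from where the row before left it, along the tool's axes as they then stand; what a row does not reach is not made up. A row lasts 1/10 s, in which the tool goes at most 50 mm and 8.59 degrees, less where a joint would pass 70% of its speed; a pose out of reach is approached as far as the arm can. A call is refused whole if a number of a shift passes 50 or a number of a turn 0.15, either way. A call with a gripper value outside its range is refused whole. The fingers move at their own pace and stop on an object; FORCE is the grip in N (left out, the last holds). Time passes only in rows, so rows that do not move let the fingers close. It gives the time, the measured TCP pose, the force and the opening at its end, in the units of the state.
- get_obs(): the state, without advancing time (a new reading comes with each control period).
- read_camera(name): name is "scene" or "top" or "wrist"; returns a dict with "frame" (384x512x3 uint8, red, green, blue), "z_map" (384x512 float32, m along the optical axis (not along the pixel's ray), 0 where there is no reading), "fovy" (degrees; the focal length in pixels is half the picture's height over the tangent of half this angle, whatever the lens; pixels are square), "cx", "cy" (the principal point, pixels), "pose" (4x4, takes a point from camera to world coordinates); the wrist camera has in their place "mount" (4x4, takes a point from camera to tool coordinates, whose origin is the TCP and whose axes are the tool frame's). Camera axes: x right, y up, looking along -z (the intrinsics and any distortion apply to the point x, -y, -z); pixel columns grow to the right and rows downward; lengths in m; the calibration is good to about 2 mm. A picture is of the moment at which its call begins: read the wrist's pose just before it.
- hand_in(): hands the job in, once; it reports no verdict.
The state is a dict: "time": time; "joint_pos": joint angles; "joint_vel": joint speeds; "joint_torque": joint torques, N m; "position": TCP position; "tool_rot": TCP orientation; "contact_force": force on the tool from outside, world axes, zero at the start; "wrist_torque": the same for the moment, N m; "opening": finger opening in m.
Only numpy, scipy, OpenCV 4.12 (cv2) and the standard library are available. Lean on these libraries where they do the work, as an engineer would, in place of code of your own. Each camera call takes 0.05 s, during which the arm holds its last target.

## Working session

There is one attempt and no reset: what is moved stays moved. The work goes in short steps, Python scripts to look and compute and a shell command to move; the robot and the scene stay as the last step left them, time stands still between calls to the robot, and variables do not carry over. Pictures are saved under pics/ and viewed, and the job is handed in when it is done.

```bash
ls; mkdir -p pics
cat > h.py <<'E'
from rig import *
import numpy as np, cv2
from scipy.spatial.transform import Rotation as R
def cam(n):
    o=get_obs(); c=read_camera(n)
    if 'pose' in c: T=np.array(c['pose'])
    else:
        W=np.eye(4); W[:3,:3]=R.from_euler('xyz',o['tool_rot'],degrees=True).as_matrix(); W[:3,3]=o['position']; T=W@np.array(c['mount'])
    return c,T
def cloud(c,T):
    z=c['z_map']; h,w=z.shape; f=h/2/np.tan(np.radians(c['fovy'])/2)
    u,v=np.meshgrid(np.arange(w),np.arange(h))
    P=np.stack([(u-c['cx'])/f*z,-(v-c['cy'])/f*z,-z,np.ones_like(z)],-1)@T.T
    P=P[...,:3]; P[z==0]=np.nan
    return P
E
python3 - <<'E'
from h import *
o=get_obs(); print(o)
for n in ['scene','top']:
    c,T=cam(n); print(n,[(k,c[k]) for k in c if k not in('frame','z_map')])
    cv2.imwrite(f'pics/{n}0.png',c['frame'][...,::-1]); np.savez(f'{n}0.npz',P=cloud(c,T),f=c['frame'])
E
```

```text
pics
{'time': 0.0, 'joint_pos': array([-7.15630401e+01,  1.58477713e+01,  8.62970611e+01, -2.27230463e-04,
        7.79602322e+01, -6.93156993e+00]), 'joint_vel': array([-0.05491925,  0.00183535,  0.06820972, -0.00555066, -0.00399635,
       -0.00692375]), 'joint_torque': array([ 6.97760534e-04, -4.16773224e+01, -2.45808131e+01, -2.62983713e-04,
        1.10640991e-02, -1.09728706e-06]), 'position': array([ 0.24618747, -0.51904151,  0.23042541]), 'tool_rot': array([-89.98754092,   0.10432338, -64.63141122]), 'contact_force': array([-0.7710614 , -0.20701529,  0.26989995]), 'wrist_torque': array([ 0.01208948, -0.02192997,  0.03136869]), 'opening': 0.08547435680351047}
scene [('fovy', 45.53303278038564), ('cx', 252.12853016138286), ('cy', 184.55992010544162), ('pose', array([[ 2.97401208e-02, -7.37547116e-01,  6.74640479e-01,
         1.57287807e+00],
       [ 9.99557269e-01,  2.13439405e-02, -2.07292515e-02,
        -2.73910603e-03],
       [ 8.89313398e-04,  6.74958286e-01,  7.37855353e-01,
         1.27295639e+00],
       [ 0.00000000e+00,  0.00000000e+00,  0.00000000e+00,
         1.00000000e+00]]))]
top [('fovy', 46.94353324936133), ('cx', 257.1202053609003), ('cy', 193.3595320238068), ('pose', array([[-0.01025868,  0.99103552, -0.1332042 ,  0.30601822],
       [-0.99990764, -0.00897932,  0.01020169,  0.04177055],
       [ 0.00891415,  0.13329655,  0.99103611,  1.50911994],
       [ 0.        ,  0.        ,  0.        ,  1.        ]]))]
```

View pics/scene0.png

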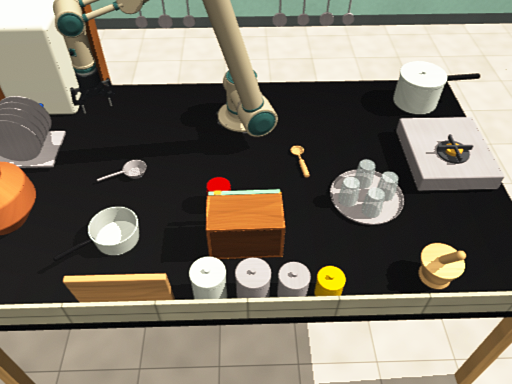

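View pics/top0.png

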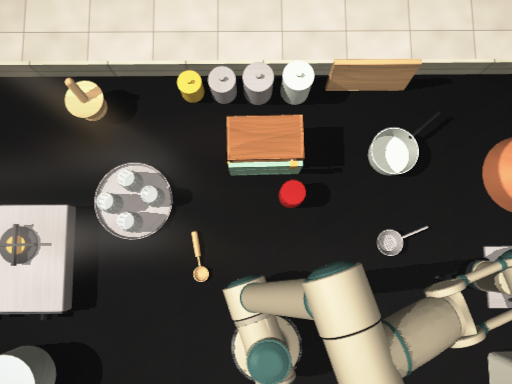

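The top view shows the cupboard's roof at about (265,137), the brass plate at (294,163) and the canister lid at (292,193). The tray is to the left at (133,200) and the strainer to the right at (390,242). Next I'll measure these.

Run:
```python
from h import *
d=np.load('top0.npz');P=d['P'];f=d['f'].astype(int)
hsv=cv2.cvtColor(d['f'],cv2.COLOR_RGB2HSV)
H,S,V=[hsv[...,i].astype(int) for i in range(3)]
win=np.zeros(H.shape,bool); win[90:240,200:330]=1
red=win&((H<5)|(H>175))&(S>180)&(V>80)&(np.arange(384)[:,None]>172)
q=P[red]; top=q[q[:,2]>.095]; print('red',len(q),len(top),np.nanmedian(top,0)); (c,r)=cv2.minEnclosingCircle(top[:,:2].astype(np.float32));print(c,r, top.min(0),top.max(0))
roof=win&(abs(P[...,2]-.16)<.012)
q=P[roof]; print('roof z',np.median(q[:,2])); wood=roof&(H<18)&(S>90); 
rc=cv2.minAreaRect(P[wood][:,:2].astype(np.float32)); print('wood',rc,cv2.boxPoints(rc))
br=win&(H>18)&(H<32)&(S>140)&(V>140)&(P[...,2]>.14); print('brass',br.sum(),np.median(P[br],0),np.argwhere(br).mean(0))
gr=win&(H>50)&(H<95)&(P[...,2]>.145)&(S>20); print('green',gr.sum()); q=P[gr]
rc2=cv2.minAreaRect(q[:,:2].astype(np.float32)); print(rc2,cv2.boxPoints(rc2), np.median(q[:,2]))
# other objects in neighborhood height>8mm
for n,(r0,r1,c0,c1) in dict(strainer=(215,265,370,440),pan=(105,185,360,445),spoon=(225,290,180,215),tray=(155,245,85,180)).items():
    q=P[r0:r1,c0:c1].reshape(-1,3); q=q[(q[:,2]>.006)&(q[:,2]<.12)]; print(n,q.min(0),q.max(0))
```

```text
red 602 437 [ 0.49886052 -0.08863439  0.09910484]
(0.4993084967136383, -0.08931875228881836) 0.041753366589546204 [ 0.4598367  -0.12738873  0.09502691] [ 0.53836597 -0.04946238  0.10734608]
roof z 0.15853784212333688
wood ((0.6660345792770386, 0.0002790987491607666), (0.1420341581106186, 0.24081937968730927), 0.6292082071304321) [[ 0.5936995   0.11990165]
 [ 0.59634405 -0.1209032 ]
 [ 0.73836964 -0.11934345]
 [ 0.7357251   0.1214614 ]]
brass 6 [ 0.57373237 -0.08718919  0.15195608] [166.  293.5]
green 327
((0.5807968378067017, -0.0012261644005775452), (0.01637513004243374, 0.2318977564573288), 0.9604372382164001) [[ 0.5706669   0.11456919]
 [ 0.57455397 -0.117296  ]
 [ 0.59092677 -0.11702152]
 [ 0.5870397   0.11484367]] 0.15257897230601047
strainer [ 0.26795577 -0.58957434  0.00602648] [ 0.42900299 -0.35789117  0.03457111]
pan [ 0.53612782 -0.61990835  0.00601564] [ 0.80718352 -0.33331676  0.08521081]
spoon [0.19887682 0.17697511 0.00604025] [0.40131209 0.28758454 0.02518257]
tray [0.33854453 0.29602906 0.00600591] [0.64616906 0.61883064 0.10992725]
```

```bash
python3 -c "
import rig;print([x for x in dir(rig) if x[0]!='_'], getattr(rig,'grip_depth',None))"
python3 -m inch '[[[0,0,0],-0.141,50],[[0,0,0],-0.141,50],[[0,0,0],-0.141,50],[[0,0,0],-0.141,50],[[0,0,0],-0.141,50],[[0,0,0],-0.141,50],[[0,0,0],-0.141,50],[[0,0,0],-0.141,50]]' 30
```

```text
['Unreachable', 'get_obs', 'grip_depth', 'hand_in', 'read_camera'] -0.0187
time: 0.9
position: [0.2463, -0.5192, 0.2308]
tool_rot: [-89.9, 0.0, 0.3]
contact_force: [0.2, -0.5, -0.7]
opening: 0.0498
```

```bash
python3 -m inch '[[[20,0,38],0.0025,50],[[20,0,38],0.0025,50],[[20,0,38],0,50],[[20,0,38],0,50],[[20,0,38],0,50],[[20,0,38],0,50],[[20,0,38],0,50],[[20,0,38],0,50]]'
python3 -m inch '[[[20,0,38],0,50],[[20,0,38],0,50],[[20,0,38],0,50],[[20,0,38],0,50],[[13,0,38],0,50],[[0,0,0],0,50],[[0,0,0],0,50]]'
```

```text
time: 1.7
position: [0.4079, -0.2145, 0.2311]
tool_rot: [-90.0, 0.0, -0.3]
contact_force: [1.0, -0.6, 0.2]
opening: 0.0504
time: 2.4
position: [0.5012, -0.0261, 0.2308]
tool_rot: [-90.0, 0.1, -0.1]
contact_force: [0.6, -0.5, 0.6]
opening: 0.0503
```

Run:
```python
from h import *
print(get_obs()['position'],get_obs()['tool_rot'])
for n in ['wrist','top']:
    c,T=cam(n); P=cloud(c,T); cv2.imwrite(f'pics/{n}1.png',c['frame'][...,::-1])
    hsv=cv2.cvtColor(c['frame'],cv2.COLOR_RGB2HSV); H,S,V=[hsv[...,i].astype(int) for i in range(3)]
    red=((H<5)|(H>175))&(S>180)&(V>60)&(abs(P[...,2]-.1)<.006)
    q=P[red]
    if len(q)>20: print(n,len(q),cv2.minEnclosingCircle(q[:,:2].astype(np.float32)),np.median(q[:,2]))
```

```text
[ 0.5012486  -0.02609879  0.23079915] [-9.00368499e+01  7.82086844e-02 -1.43342317e-01]
wrist 5350 ((0.5001159906387329, -0.09081803262233734), 0.04236794635653496) 0.10142171062764296
top 243 ((0.4987506866455078, -0.08850754797458649), 0.04040205106139183) 0.09872381986794432
```

```bash
python3 -m inch '[[[-1,35,5],0,50],[[0,35,0],0,50],[[0,35,0],0,50],[[0,35,0],0,50],[[0,30,0],0,50],[[0,23,0],0,50],[[0,0,0],0,50],[[0,0,0],0,50]]'
python3 - <<'E'
from h import *
for n in ['wrist','scene']:
    c,T=cam(n); cv2.imwrite(f'pics/{n}2.png',c['frame'][...,::-1])
E
```

```text
time: 3.3
position: [0.5005, -0.0229, 0.0386]
tool_rot: [-90.0, 0.0, -0.4]
contact_force: [0.5, -0.9, 0.0]
opening: 0.0497
```

View pics/wrist2.png

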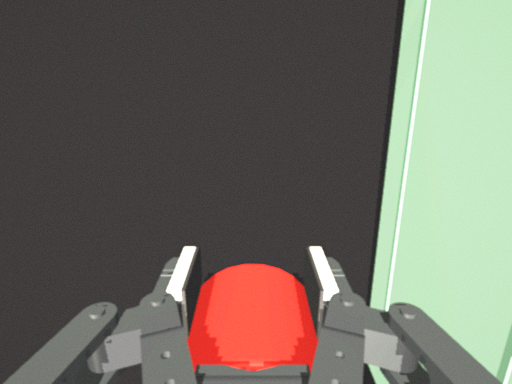

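The canister is centred between the fingers (column 253), and the door is on the right. I'll push it gently towards −y.

```bash
python3 -m inch '[[[0,0,-8],0,50],[[0,0,-8],0,50],[[0,0,-6],0,50],[[0,0,-6],0,50],[[0,0,-8],0,50],[[0,0,-8],0,50],[[0,0,-8],0,50],[[0,0,-4],0,50]]'
python3 - <<'E'
from h import *
for n in ['wrist','scene']:
    c,T=cam(n); P=cloud(c,T); cv2.imwrite(f'pics/{n}3.png',c['frame'][...,::-1])
    hsv=cv2.cvtColor(c['frame'],cv2.COLOR_RGB2HSV); H,S,V=[hsv[...,i].astype(int) for i in range(3)]
    red=((H<5)|(H>175))&(S>180)&(V>60)&(abs(P[...,2]-.1)<.008)
    q=P[red]
    if len(q)>20: print(n,len(q),cv2.minEnclosingCircle(q[:,:2].astype(np.float32)),np.median(q,0))
E
```

```text
time: 4.2
position: [0.5008, -0.0775, 0.0391]
tool_rot: [-89.9, -0.1, -0.4]
contact_force: [0.9, 6.5, 6.6]
opening: 0.0499
wrist 1808 ((0.5006141662597656, -0.08913134038448334), 0.021561317145824432) [ 0.50060409 -0.08439573  0.09544576]
scene 254 ((0.5011401176452637, -0.12254820764064789), 0.04256307706236839) [ 0.50067088 -0.12955641  0.10064906]
```

View pics/wrist3.png

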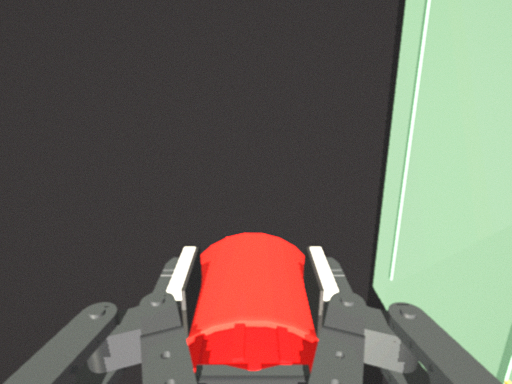

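View pics/scene3.png

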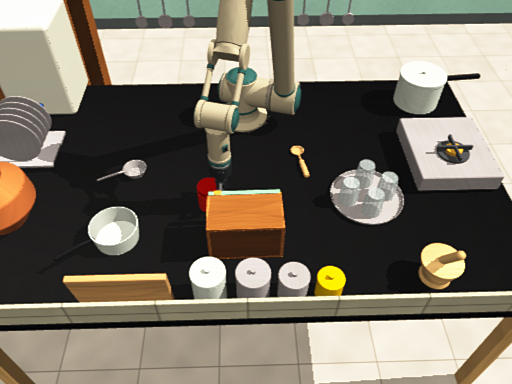

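```bash
cat > lid.py <<'E'
from h import *
o=get_obs();print(o['position'],o['contact_force'])
c,T=cam('scene'); P=cloud(c,T)
hsv=cv2.cvtColor(c['frame'],cv2.COLOR_RGB2HSV); H,S,V=[hsv[...,i].astype(int) for i in range(3)]
r=((H<5)|(H>175))&(S>180)&(V>60)
q=P[r&(abs(P[...,2]-.1)<.015)]
print(len(q),cv2.minEnclosingCircle(q[:,:2].astype(np.float32)))
A=np.c_[q[:,:2]-q[:,:2].mean(0),np.ones(len(q))]
s=np.linalg.lstsq(A,q[:,2],rcond=None)[0]; res=q[:,2]-A@s; k=abs(res)<.004
print('slope',np.linalg.lstsq(A[k],q[k,2],rcond=None)[0],k.sum(),res.std())
E
python3 lid.py
```

```text
[ 0.50078073 -0.07774341  0.0388898 ] [0.33473518 4.00714573 4.19381208]
268 ((0.4983660876750946, -0.1232357770204544), 0.043556056916713715)
slope [-0.02102124  0.03362206  0.10038009] 202 0.0038512686324272774
```

The lid is level to within noise (slope about 0.03), but there is some upward force on the tool. I'll back off, lower 7 mm and push on more slowly.

```bash
python3 -m inch '[[[0,0,5],0,50],[[0,7,0],0,50],[[0,0,0],0,50],[[0,0,-5],0,50],[[0,0,-5],0,50],[[0,0,-5],0,50],[[0,0,-5],0,50],[[0,0,-5],0,50]]'
python3 lid.py
```

```text
time: 5.15
position: [0.4998, -0.0979, 0.0311]
tool_rot: [-90.0, 0.0, -0.3]
contact_force: [0.3, 5.1, 1.6]
opening: 0.05
[ 0.49981275 -0.09789974  0.03109661] [0.26691099 5.13063503 1.63253434]
347 ((0.5016977787017822, -0.14963699877262115), 0.04371605068445206)
slope [-0.05526946  0.12822465  0.10425767] 241 0.004751923165234524
```

Run:
```python
from h import *
c,T=cam('scene'); P=cloud(c,T)
cv2.imwrite('pics/s4.png',cv2.resize(c['frame'][150:230,170:290,::-1],None,fx=6,fy=6,interpolation=cv2.INTER_CUBIC))
hsv=cv2.cvtColor(c['frame'],cv2.COLOR_RGB2HSV); H,S,V=[hsv[...,i].astype(int) for i in range(3)]
r=((H<5)|(H>175))&(S>180)
i=np.argwhere(r); print(i.min(0),i.max(0))
for v in range(176,212,3):
    print(v,[(u,*np.round(P[v,u]*1000).astype(int)) for u in range(192,222,6) if r[v,u]])
```

```text
[176 188] [211 210]
176 []
179 [(198, np.int64(472), np.int64(-159), np.int64(104)), (204, np.int64(479), np.int64(-137), np.int64(111))]
182 [(192, np.int64(484), np.int64(-179), np.int64(102)), (198, np.int64(487), np.int64(-158), np.int64(105)), (204, np.int64(493), np.int64(-136), np.int64(110))]
185 [(192, np.int64(500), np.int64(-178), np.int64(103)), (198, np.int64(500), np.int64(-157), np.int64(103)), (204, np.int64(507), np.int64(-136), np.int64(110))]
188 [(192, np.int64(511), np.int64(-178), np.int64(101)), (198, np.int64(515), np.int64(-156), np.int64(105)), (204, np.int64(517), np.int64(-136), np.int64(106))]
191 [(192, np.int64(526), np.int64(-176), np.int64(102)), (198, np.int64(528), np.int64(-156), np.int64(103)), (204, np.int64(534), np.int64(-135), np.int64(109))]
194 [(192, np.int64(531), np.int64(-177), np.int64(92)), (198, np.int64(542), np.int64(-155), np.int64(104)), (204, np.int64(537), np.int64(-135), np.int64(97))]
197 [(192, np.int64(526), np.int64(-180), np.int64(70)), (198, np.int64(537), np.int64(-157), np.int64(82)), (204, np.int64(540), np.int64(-136), np.int64(85))]
200 [(192, np.int64(476), np.int64(-190), np.int64(-4)), (198, np.int64(540), np.int64(-158), np.int64(70)), (204, np.int64(541), np.int64(-137), np.int64(71))]
203 [(198, np.int64(536), np.int64(-160), np.int64(49)), (204, np.int64(541), np.int64(-139), np.int64(54))]
206 [(198, np.int64(536), np.int64(-162), np.int64(33)), (204, np.int64(541), np.int64(-140), np.int64(39))]
209 [(198, np.int64(529), np.int64(-164), np.int64(8)), (204, np.int64(537), np.int64(-142), np.int64(17))]
```

View pics/s4.png

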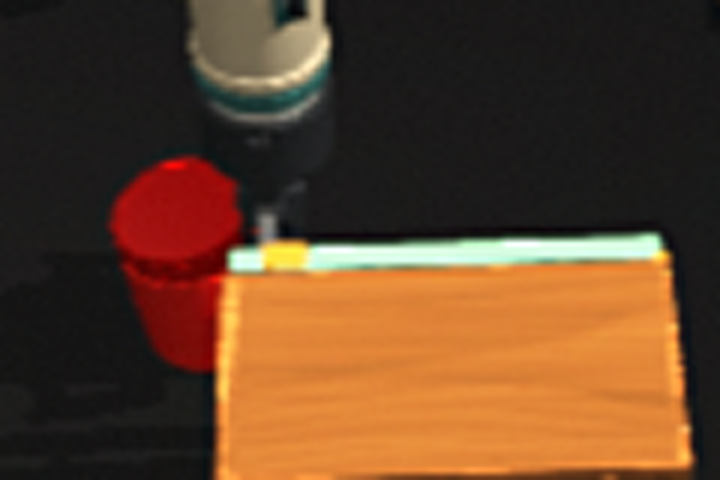

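The zoomed view shows the lid tilting: its side near the gripper is at z≈110 mm, the far side at ≈102 mm, about 0.17 rad. That is too close to the limit, so I'll ease back to let it settle and then rethink the contact.

```bash
python3 -m inch '[[[0,0,2],0,50],[[0,0,2],0,50],[[0,0,2],0,50],[[0,0,3],0,50],[[0,0,5],0,50],[[0,0,5],0,50],[[0,0,5],0,50],[[0,0,0],0,50]]'
python3 lid.py
python3 - <<'E'
from h import *
c,T=cam('wrist'); P=cloud(c,T)
cv2.imwrite('pics/w5.png',c['frame'][...,::-1])
print(np.array(c['mount']).round(3))
# gripper points in tool frame
M=np.array(c['mount']);Pt=cloud(c,M)
for v in range(230,384,12):
    print(v,[(u,*[int(round(float(a)*1000)) for a in Pt[v,u]]) for u in (60,100,150,170,180,250,320,350,400) if np.isfinite(Pt[v,u,0])])
E
```

```text
time: 6.05
position: [0.5003, -0.0731, 0.0314]
tool_rot: [-90.0, -0.0, -0.2]
contact_force: [0.5, 0.2, 0.4]
opening: 0.0498
[ 0.50032974 -0.07309603  0.03138741] [0.53768884 0.18315126 0.41318058]
346 ((0.49890556931495667, -0.13549692928791046), 0.04399663954973221)
slope [-0.02737801  0.00995685  0.10017925] 249 0.003915186408484
[[ 1.    -0.002  0.001 -0.   ]
 [ 0.002  0.328 -0.945 -0.144]
 [ 0.002  0.945  0.328  0.083]
 [ 0.     0.     0.     1.   ]]
230 [(60, -113, 30, -1), (100, -89, 29, 0), (150, -60, 30, -1), (170, -48, 29, 0), (180, -43, 31, -1), (250, -1, 30, -1), (320, 40, 31, -1), (350, 57, 31, -1), (400, 74, 5, 11)]
242 [(60, -114, 29, -8), (100, -91, 30, -9), (150, -61, 30, -9), (170, -49, 29, -8), (180, -43, 30, -9), (250, -1, 30, -8), (320, 40, 30, -8), (350, 58, 31, -9), (400, 74, 4, 5)]
254 [(60, -116, 30, -17), (100, -92, 30, -17), (150, -62, 30, -16), (170, -50, 30, -16), (180, -44, 30, -17), (250, -1, 30, -17), (320, 30, -15, 10), (350, 59, 30, -16), (400, 74, 1, 1)]
266 [(60, -117, 29, -24), (100, -93, 30, -25), (150, -62, 29, -24), (170, -36, -20, 6), (180, -30
[... 1088 characters left out ...]
, -73, 16), (170, -22, -73, 16), (180, -20, -72, 16), (250, -1, -29, -25), (320, 19, -72, 16), (350, 27, -72, 15), (400, 46, -63, 7)]
350 [(60, -54, -71, 11), (100, -48, -62, 2), (150, -27, -75, 14), (170, -22, -76, 15), (180, -19, -77, 16), (250, -1, -35, -25), (320, 18, -76, 16), (350, 26, -76, 16), (400, 48, -61, 1)]
362 [(60, -52, -75, 10), (100, -50, -61, -4), (150, -26, -80, 16), (170, -21, -80, 15), (180, -18, -80, 15), (250, -1, -42, -25), (320, 17, -81, 16), (350, 25, -80, 15), (400, 48, -61, -4)]
374 [(60, -50, -79, 11), (100, -51, -61, -10), (150, -25, -84, 16), (170, -20, -84, 16), (180, -18, -83, 15), (250, -1, -77, 8), (320, 16, -83, 16), (350, 24, -84, 16), (400, 49, -62, -9)]
```

View pics/w5.png

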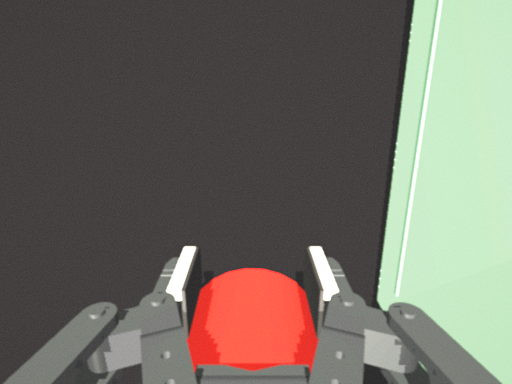

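The canister is upright again (slope about 0.01, y≈−0.135). The wrist depth explains the tip: the gripper's knuckles, 65 mm and more behind the TCP, are ±16 mm wide against the pads' ±11. When I lowered the tool they caught the lid. Opening the jaws also lifts the fingertips. I'll narrow the jaws, raise the TCP to about 42 mm and check the geometry before pushing.

```bash
python3 -m inch '[[[0,-10,3],0,16],[[0,0,0],0,16],[[0,0,0],0,16],[[0,0,0],0,16],[[0,0,0],0,16]]'
python3 - <<'E'
from h import *
c,T=cam('wrist')
cv2.imwrite('pics/w6.png',c['frame'][...,::-1])
M=np.array(c['mount']);Pt=cloud(c,M)
for v in range(230,384,8):
    print(v,[(u,*[int(round(float(a)*1000)) for a in Pt[v,u]]) for u in (190,205,215,225,240,250,265,280,290,305) if np.isfinite(Pt[v,u,0])])
E
```

```text
time: 6.65
position: [0.5002, -0.0708, 0.0412]
tool_rot: [-90.0, 0.0, -0.3]
contact_force: [-0.0, -0.7, -0.3]
opening: 0.0159
230 [(190, -39, 40, -5), (205, -29, 40, -5), (215, -23, 38, -5), (225, -17, 40, -5), (240, -8, 39, -5), (250, -2, 40, -5), (265, 8, 39, -5), (280, 17, 41, -6), (290, 23, 40, -5), (305, 33, 40, -5)]
238 [(190, -39, 39, -10), (205, -30, 40, -11), (215, -23, 39, -10), (225, -17, 40, -11), (240, -8, 39, -10), (250, -2, 40, -11), (265, 8, 40, -11), (280, 17, 39, -10), (290, 23, 40, -11), (305, 33, 39, -10)]
246 [(190, -40, 41, -17), (205, -30, 40, -16), (215, -24, 40, -17), (225, -13, -8, 9), (240, -8, 41, -17), (250, -2, 40, -16), (265, 8, 40, -16), (280, 13, -7, 9), (290, 24, 40, -16), (305, 33, 39, -16)]
254 [(190, -39, 39, -22), (205, -30, 40, -22), (215, -17, -9, 6), (225, -12, -15, 9), (240, -8, 39, -21), (250, -2, 39, -22), (265, 8, 40, -22), (280, 12, -16, 10), (290, 18, -8, 5), (305, 34, 41, -23)]
262 [(190, -40, 39, -27), (205, -21, -15, 5), (215, -17, -15, 5), (225, -12, -21, 9), (240, -8, 39, -28), (250, -2, 41, -28), (265, 8, 39, -28), (280, 12, -22, 1
[... 2416 characters left out ...]
-1, -37, -28), (265, 5, -36, -28), (280, 10, -55, -9), (290, 10, -79, 16), (305, 14, -79, 16)]
366 [(190, -15, -81, 16), (205, -12, -81, 15), (215, -9, -81, 15), (225, -8, -74, 8), (240, -5, -41, -28), (250, -1, -38, -31), (265, 5, -39, -30), (280, 8, -75, 9), (290, 9, -81, 15), (305, 13, -82, 17)]
374 [(190, -15, -84, 16), (205, -12, -83, 15), (215, -9, -84, 16), (225, -7, -77, 8), (240, -3, -77, 8), (250, -1, -77, 8), (265, 3, -76, 7), (280, 7, -77, 8), (290, 9, -84, 16), (305, 13, -83, 15)]
382 [(190, -15, -84, 14), (205, -11, -85, 15), (215, -9, -86, 16), (225, -7, -80, 9), (240, -3, -81, 10), (250, -1, -81, 10), (265, 3, -81, 10), (280, 7, -80, 9), (290, 9, -86, 16), (305, 13, -85, 15)]
```

View pics/w6.png

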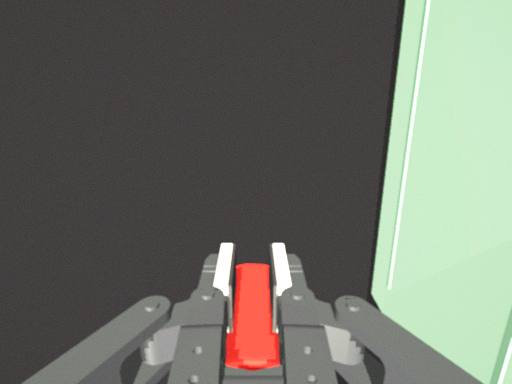

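```bash
python3 -m inch '[[[-1,3,-8],0,16],[[0,0,-6],0,16],[[0,0,-4],0,16],[[0,0,-4],0,16],[[0,0,-4],0,16],[[0,0,-4],0,16],[[0,0,0],0,16]]'
python3 lid.py
python3 - <<'E'
from h import *
c,T=cam('scene'); cv2.imwrite('pics/s7.png',cv2.resize(c['frame'][150:230,170:290,::-1],None,fx=6,fy=6,interpolation=cv2.INTER_CUBIC))
E
```

```text
time: 7.4
position: [0.4993, -0.1013, 0.0384]
tool_rot: [-90.0, -0.0, -0.3]
contact_force: [-0.1, 2.1, 1.9]
opening: 0.0158
[ 0.49933182 -0.10133386  0.03838187] [-0.1444375   2.09780281  1.88426707]
344 ((0.5026342868804932, -0.15106534957885742), 0.04255544766783714)
slope [-0.02003895  0.01431858  0.10033547] 233 0.004243500189165413
```

View pics/s7.png

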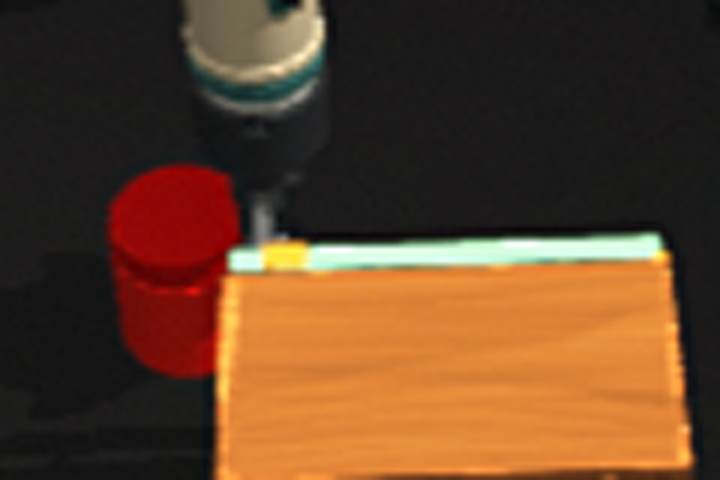

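The canister is now upright (slope 0.014) and sliding, with y≈−0.152. I'll carry on.

```bash
python3 -m inch '[[[0,0,-4],0,16],[[0,0,-4],0,16],[[0,0,-4],0,16],[[0,0,-4],0,16],[[0,0,-4],0,16],[[0,0,0],0,16]]'
python3 lid.py
```

```text
time: 8.1
position: [0.4991, -0.1208, 0.0383]
tool_rot: [-90.0, 0.0, -0.3]
contact_force: [-0.9, 2.9, 4.5]
opening: 0.0162
[ 0.49906111 -0.12081168  0.03834654] [-0.85666421  2.94739548  4.50980444]
354 ((0.49944424629211426, -0.17003588378429413), 0.04522484540939331)
slope [-0.0537405  -0.01375053  0.09965383] 251 0.004050423942548483
```

```bash
python3 -m inch '[[[0,0,-4],0,16],[[0,0,-4],0,16],[[0,0,-3],0,16],[[0,0,0],0,16],[[0,0,2],0,16],[[0,0,5],0,16],[[0,0,15],0,16],[[0,0,20],0,0]]'
python3 lid.py
```

```text
time: 8.95
position: [0.4992, -0.0892, 0.038]
tool_rot: [-90.0, 0.0, -0.4]
contact_force: [0.2, 0.0, 0.1]
opening: 0.0027
[ 0.49918348 -0.08922344  0.03804337] [0.24097777 0.00323432 0.1357646 ]
385 ((0.49979183077812195, -0.18253643810749054), 0.04413994029164314)
slope [-0.05086991  0.00211353  0.09970598] 285 0.004039596500020309
```

Run:
```python
from h import *
c,T=cam('wrist'); cv2.imwrite('pics/w8.png',c['frame'][...,::-1])
c,T=cam('scene'); cv2.imwrite('pics/s8.png',cv2.resize(c['frame'][140:240,150:300,::-1],None,fx=5,fy=5,interpolation=cv2.INTER_CUBIC))
```

```text
(no output)
```

View pics/s8.png

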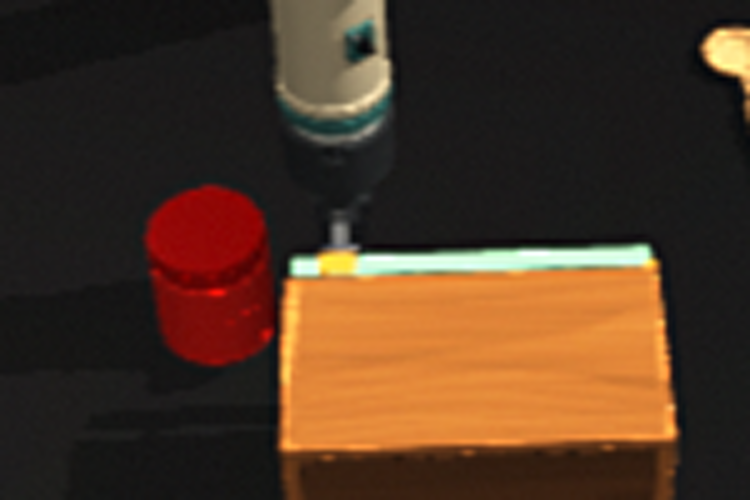

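The canister stands upright at about (0.500, −0.182), roughly 0.31 m from the hinge. Next I'll raise the tool, turn it a quarter turn so the fingers' flat sides face the door, and line up with the plate.

```bash
python3 -m inch '[[[0,-40,0],0,0],[[0,-42,0],0,0],[[0,0,0],0.141,0],[[0,0,0],0.141,0],[[0,0,0],0.141,0],[[0,0,0],0.141,0],[[0,0,0],0.141,0],[[0,0,0],0.141,0]]' 60
python3 -m inch '[[[0,0,0],0.141,0],[[0,0,0],0.141,0],[[0,0,0],0.141,0],[[0,0,0],0.141,0],[[0,0,0],0.141,0],[[0,0,20],0,0],[[0,0,20],0,0],[[0,0,0],0,0]]'
python3 - <<'E'
from h import *
print(get_obs()['position'])
c,T=cam('wrist'); P=cloud(c,T); cv2.imwrite('pics/w9.png',c['frame'][...,::-1])
hsv=cv2.cvtColor(c['frame'],cv2.COLOR_RGB2HSV); H,S,V=[hsv[...,i].astype(int) for i in range(3)]
br=(H>18)&(H<32)&(S>140)&(V>120)&(P[...,2]>.09); q=P[br]; print(br.sum(), np.percentile(q,[2,50,98],axis=0))
c,T=cam('scene'); cv2.imwrite('pics/s9.png',cv2.resize(c['frame'][120:240,150:300,::-1],None,fx=5,fy=5,interpolation=cv2.INTER_CUBIC))
E
```

```text
time: 9.9
position: [0.4993, -0.0901, 0.1203]
tool_rot: [-90.0, -0.0, -49.1]
contact_force: [-0.2, -0.2, -0.7]
opening: 0.0001
time: 10.7
position: [0.542, -0.0899, 0.1204]
tool_rot: [-89.8, -0.1, -89.1]
contact_force: [0.6, -0.7, -0.3]
opening: -0.0003
[ 0.54200259 -0.08990509  0.12041504]
2960 [[ 0.57460134 -0.1005772   0.15557049]
 [ 0.58304509 -0.08935749  0.15673165]
 [ 0.59106972 -0.07808975  0.15793904]]
```

View pics/w9.png

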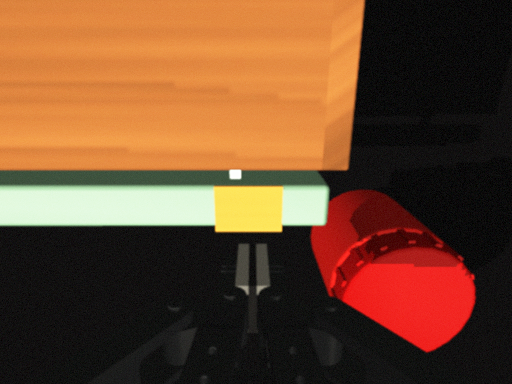

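View pics/s9.png

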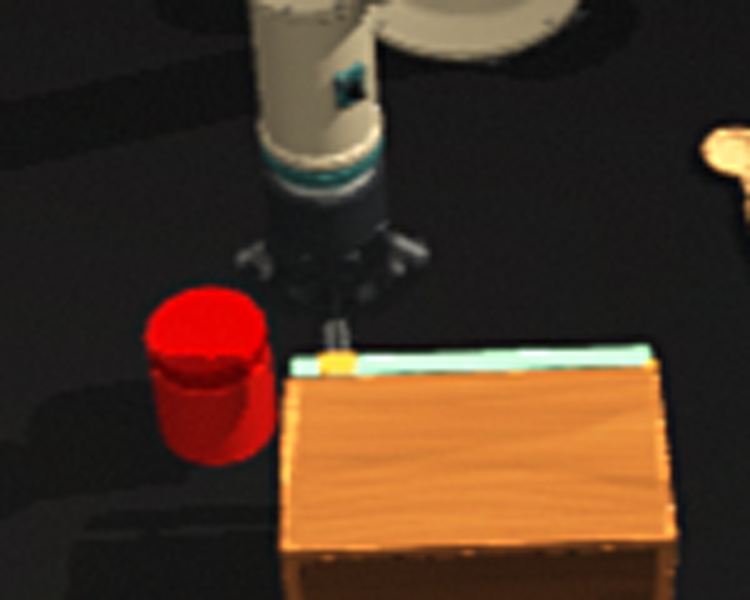

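The fingers (columns 237–270) line up with the brass plate (215–282), which is at y≈−0.089 with its face at x≈0.574. The canister is off to the right. I'll approach until contact.

```bash
python3 -m inch '[[[0,0,6],0,0],[[0,0,5],0,0],[[0,0,4],0,0],[[0,0,3],0,0],[[0,0,2],0,0],[[0,0,0],0,0]]'
```

```text
time: 11.4
position: [0.5595, -0.0888, 0.1203]
tool_rot: [-90.0, -0.0, -89.1]
contact_force: [-0.5, -0.4, -0.4]
opening: 0.0006
```

```bash
python3 -m inch '[[[0,0,2],0,0],[[0,0,2],0,0],[[0,0,0],0,0]]'; python3 -m inch '[[[0,0,2],0,0],[[0,0,0],0,0]]'
```

```text
time: 11.7
position: [0.5636, -0.0888, 0.1204]
tool_rot: [-90.0, -0.0, -89.2]
contact_force: [-0.3, 0.3, 0.3]
opening: 0.0003
time: 11.9
position: [0.5641, -0.0887, 0.1202]
tool_rot: [-90.1, 0.0, -89.1]
contact_force: [-4.0, -0.2, 2.4]
opening: -0.0001
```

```bash
python3 -m inch '[[[0,0,2],0,0],[[0,0,1],0,0],[[0,0,0],0,0]]'; python3 -m inch '[[[0,0,1],0,0],[[0,0,0],0,0]]'
```

```text
time: 12.2
position: [0.5677, -0.0889, 0.1202]
tool_rot: [-90.1, -0.0, -89.1]
contact_force: [-4.2, -0.5, 1.8]
opening: 0.0
time: 12.4
position: [0.5691, -0.0889, 0.1202]
tool_rot: [-90.0, -0.0, -89.1]
contact_force: [-4.4, -1.5, 0.9]
opening: 0.0001
```

```bash
python3 -m inch '[[[0,0,1],0,0],[[0,0,0],0,0],[[0,0,0],0,0],[[0,0,0],0,0]]'; python3 -m inch '[[[0,0,-10],0,0],[[0,0,-20],0,0],[[0,0,-30],0,0],[[0,0,-30],0,0],[[0,0,-40],0,0],[[0,0,-40],0,0],[[0,0,-40],0,0],[[0,0,-40],0,0]]'
python3 -m inch '[[[0,-30,0],0,0],[[0,0,0],0,0],[[0,0,0],0,0],[[0,0,0],0,0],[[0,0,0],0,0],[[0,0,0],0,0],[[0,0,0],0,0],[[0,0,0],0,0]]'
python3 lid.py
python3 - <<'E'
from h import *
c,T=cam('scene'); P=cloud(c,T); cv2.imwrite('pics/s10.png',cv2.resize(c['frame'][120:240,150:300,::-1],None,fx=5,fy=5,interpolation=cv2.INTER_CUBIC))
c,T=cam('top'); cv2.imwrite('pics/t10.png',c['frame'][...,::-1])
E
```

```text
time: 12.8
position: [0.5702, -0.0889, 0.1202]
tool_rot: [-90.0, -0.0, -89.1]
contact_force: [-5.0, -2.4, 1.2]
opening: -0.0001
time: 13.6
position: [0.3201, -0.092, 0.1205]
tool_rot: [-89.8, -0.0, -89.1]
contact_force: [-0.0, -0.7, 0.5]
opening: -0.0003
time: 14.4
position: [0.3203, -0.0923, 0.15]
tool_rot: [-90.0, 0.0, -89.1]
contact_force: [0.7, -0.0, -0.7]
opening: -0.0007
[ 0.32031958 -0.09225183  0.15002497] [ 0.68178567 -0.03868848 -0.6857863 ]
381 ((0.5008817315101624, -0.18180334568023682), 0.04358236864209175)
slope [-0.04777668  0.00546981  0.09977966] 264 0.004162129604056996
```

View pics/s10.png

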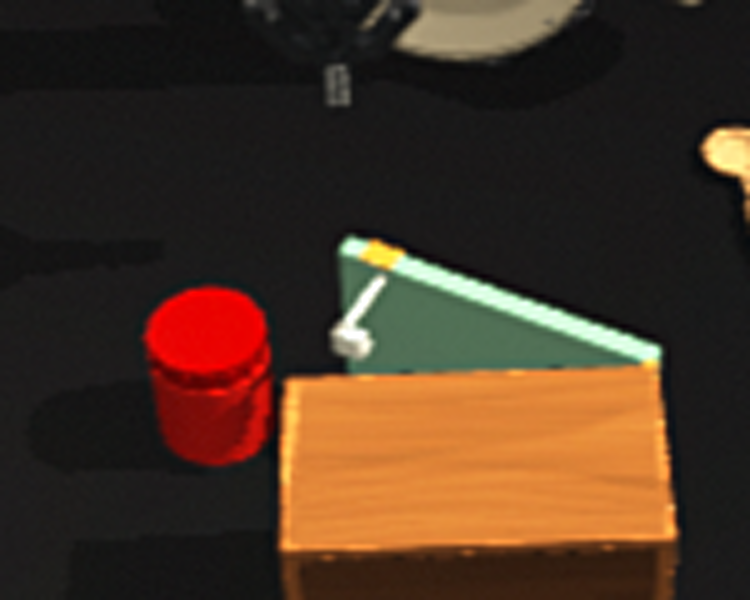

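View pics/t10.png

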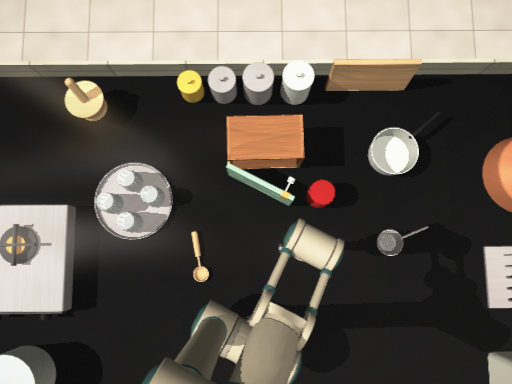

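The door has swung ajar and the canister stands upright to its right. I'll give it another second, measure the door angle, and hand in.

```bash
python3 -m inch '[[[0,0,0],0,0],[[0,0,0],0,0],[[0,0,0],0,0],[[0,0,0],0,0],[[0,0,0],0,0],[[0,0,0],0,0],[[0,0,0],0,0],[[0,0,0],0,0]]'
cat > door.py <<'E'
from h import *
c,T=cam('top'); P=cloud(c,T)
hsv=cv2.cvtColor(c['frame'],cv2.COLOR_RGB2HSV); H,S,V=[hsv[...,i].astype(int) for i in range(3)]
w=np.zeros(H.shape,bool); w[155:210,215:305]=1
q=P[w&(H>50)&(H<95)&(S>20)&(P[...,2]>.145)&(P[...,2]<.165)][:,:2].astype(np.float32)
l=cv2.fitLine(q,cv2.DIST_HUBER,0,.01,.01).ravel(); print(len(q),'angle rad (minus ~0.012 cupboard yaw)',np.arctan(l[0]/l[1]))
E
python3 door.py; python3 door.py; python3 lid.py
```

```text
time: 15.35
position: [0.3203, -0.0923, 0.1503]
tool_rot: [-90.0, -0.0, -89.2]
contact_force: [0.3, -0.4, 0.1]
opening: 0.0001
343 angle rad (minus ~0.012 cupboard yaw) 0.48290762
343 angle rad (minus ~0.012 cupboard yaw) 0.48271912
[ 0.32025983 -0.09234429  0.15028809] [-1.2704813  -0.4593109   0.03213197]
383 ((0.5000731348991394, -0.18100979924201965), 0.044799692928791046)
slope [-0.05817537 -0.00389476  0.09975358] 280 0.003949085154979216
```

```bash
python3 -c "from rig import *; print(hand_in())"
```

```text
the job is handed in; nothing more can be done
None
```

The door is ajar and standing still, the canister is clear of its swing, and I handed the job in at about 15.5 s. I slid the canister about 92 mm to the right along the ledge. I then pressed the brass plate in by about 6 mm, held it for about 0.4 s and drew back, and the spring swung the door out.

**Last checks:**
- **Door:** it measures about 0.48–0.50 rad, with no change between two pictures.
- **Canister:** it stands upright at about (0.500, −0.181), roughly 0.31 m from the hinge axis against the 0.28 m required. The lid fit showed a slope of 0.05 in one direction, about the same as in earlier upright pictures, so I take it as camera noise.
- **Other objects:** the tray, tumblers, saucepan, strainer and spoon look unmoved in the top picture. I did not re-measure them.
- **Arm:** it is well clear, and the contact force is within sensor noise.

**What went wrong on the way:** midway through the slide the gripper's wider knuckles caught the lid and tilted the canister by about 0.17 rad (the limit is 0.35). I estimate that raised the centre of its underside by about 7 mm (the limit is 15). I backed off and it settled upright. I finished the push with narrower jaws and the gripper a little higher, and it stayed level.

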